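Shut the marked valve in the air-line box

TASK

The grey box on the bench holds the air-line valves under a loose sliding cover. With the fingertips only, push the cover along its rails to the left until it is fully aside against the end stop, then push the valve handle that ends in a round disc clockwise (its end away from you) a quarter turn until it is fully shut at its stop. Pick nothing up, leave the plain handle open as it is, do not disturb the tools and other things around, and finish with the hand clear.

Things in the scene. Friction and masses are not known exactly. Their poses are not given: they have to be found in the camera images.
- valve_box: Grey steel valve box, fixed on the worktop, 280 (its x) x 300 (its y) x 75 mm high to its flat deck; origin at the centre of its underside, z up; at yaw 0 its x points away from the robot, y to the robot's left (yaw varies). The left half is closed, the right half has an open well under the cover. Copper pipe stubs stand out 18 mm from both ends, 32 mm up.
- well (a point): Centre of the well's mouth, level with the deck, at x = 0, y = -70 mm of the box. The well is 236 mm along the box's x and 120 along its y (edges at y = -130 and -10), its floor 63 mm below the deck. In it are two valves, one handle each, pivots at box x = -50 and +50, y = -95 mm; which of them is the marked one varies.
- end_stop (a point): Middle of the end stop's inner face, level with the deck, at x = 0, y = +144 mm of the box. The stop stands 10 mm above the deck at its left end; guide rails of the same height run along the front and back edges of the deck (inner faces at box x = -131 and +131 mm).
- cover: Loose aluminium cover, 0.4 kg, on the deck between the rails, at the start over the well. Plate 252 (x) x 140 (y) x 6 mm with a raised block on its middle, 150 (x) x 95 (y) mm, top 36 mm above the deck. Origin: centre of the underside, axes like the box's. Push the block's right face (47.5 mm to -y of the origin) to box +y, 1.5 to 4 N; at the end stop the origin is at y = +74 mm of the box.
- marked_handle (a joint): Angle of the marked handle, rad: 0 = open (points along the box's +y), grows clockwise seen from above, 1.57 = shut, at its stop (points along the box's +x, away from the robot). It starts at 0 to 0.12. Stiff: about 3 N at its end to turn it, and it stays where it is left.
- marked_pivot (a point): On the marked handle's upright turning axis, level with the handle's top face, 60 mm above the worktop (15 mm below the deck).
- marked_end (a point): Centre of the round disc, at the top face, at the end of the marked handle, 41 mm from the pivot. The marked handle is a flat steel bar 14 mm wide and 12 mm thick (48 to 60 mm above the worktop) that ends in a round disc 32 mm across (its outer edge 57 mm from the pivot).
- plain_handle (a joint): Angle of the other, plain handle, rad, measured alike: starts at 0 to 0.12 (open) and must stay open.
- plain_pivot (a point): On the plain handle's turning axis, level with its top face, 60 mm above the worktop.
- plain_end (a point): Point on the plain handle's top face 41 mm from its pivot. The plain handle is a straight steel bar, 14 mm wide, 12 mm thick, 57 mm long from the pivot, with a square end and no disc.
- glue_bottle: Bystander: white glue bottle with an orange nozzle, 66 mm across, 186 tall, left of the box; origin at the centre of its underside.
- screw_jar: Bystander: clear jar of screws with a red lid, 69 mm across, 99 tall, left of the box; origin at the centre of its underside.
- offcut_3: Bystander: wooden offcut, 50x75x25 mm, left of the box; origin at the centre of its underside.
- block_plane: Bystander: small block plane, 48x161x51 mm, behind the box; origin at the centre of its underside.
- sanding_block_cork: Bystander: paper-wrapped sanding block, 52x127x38 mm, behind the box; origin at the centre of its underside.
- screwdriver_2: Bystander: screwdriver with a green grip, 29x177x26 mm, in front of the box; origin at the centre of its underside.

How it is judged:
By the outcome, as a careful person would: the job done as asked, in the order asked, and still so for the second after the job is handed in, with the robot touching nothing.
It also fails if it takes over 48 s, if anything falls off the work surface, if the arm or the gripper's body presses on something with over 40 N, if the wrist force passes 120 N, or if a joint passes its speed limit or range.

ROBOT

A 7-joint arm with a two-finger parallel gripper is mounted at the origin on a cart in front of the work surface, level with it; the furniture and walls round the work are solid. World frame = base frame: x ahead of the robot, y to its left, z up, the work surface at z = 0. Lengths are in mm, angles in rad, forces in N, time in s.
With the tool pointing down it reaches from about 400 to 875 mm from the base axis. Payload 6.5 kg.
Tool frame: the origin (TCP) lies at the very end of the fingers, on their centre line; the grasp point (between the pads) lies 19 mm behind it; z points along the fingers, y is the line along which they close (so a half turn about z gives the same grasp; the last joint's range is limited). The gripper opens to 85 mm and grips with 20 to 120 N. Pads are 22 mm wide; open, the fingers measure 114 mm over their backs; the gripper's body (76 mm by 85 mm) begins 54 mm behind the grasp point. The pads swing forward as they close: fully open they stand 13 mm farther back than shut.
Start: joints at [-1.169, 0.536, -0.004, 1.538, 0.003, 1.067, -0.071], TCP at [293.095, 580.16, 231.29] pointing down, gripper open.
Joint ranges: [-2.7, 2.7], [-0.37, 2.16], [-1.27, 1.26], [0.24, 2.4], [-1.31, 4.45], [0.19, 1.91], [-2.76, 2.76]. Speed limits (rad/s): [2.39, 2.39, 3.14, 3.14, 3.14, 3.14, 3.14].

INTERFACE

Orientations are given as a unit quaternion [w, x, y, z].
In Python, from plant import ctrl gives the robot as it stands.
- The arm moves only by the tool jog_arm, never from a script. Its argument "increments" is a list of rows, each a list of 3 entries, a list of its own where there are three numbers: the shift along the tool's x, y, z in m, then the turn, a rotation vector about the tool's x, y, z in rad, then the opening, from 0 (shut) to 1 (fully open). A call has 1 to 10 rows; each row is the pose to reach, as a shift and turn from the pose commanded when the call began, along the tool's axes at that moment; what a row does not reach only later rows make up. A row lasts 1/8 s, in which the tool goes at most 62.5 mm and 10.7 degrees, less where a joint would pass 70% of its speed; a pose out of reach is approached as far as the arm can. A call with a gripper value outside its range is refused whole. The fingers move at their own pace and stop on an object; "force" is the grip in N (left out, the last holds). Time passes only in rows, so rows that repeat a pose let the fingers close. It gives the time, the measured TCP pose, the force, the opening and the grip force at its end, in the units of the state.
- ctrl.sense(): the state, without advancing time (a new reading comes with each control period).
- ctrl.read_camera(name): name is "scene" or "top" or "wrist"; returns the picture (384x512x3 uint8, red, green, blue); there is no depth.
- ctrl.calibration(name): a dict with "intrinsics" (3x3 intrinsics, pixels), "cam_to_world" (4x4, takes a point from camera to world coordinates). Camera axes: x right, y up, looking along -z (the intrinsics and any distortion apply to the point x, -y, -z); pixel columns grow to the right and rows downward; lengths in mm; the calibration is good to about 2 mm. A picture is of the moment at which its call begins: read the wrist's pose just before it. calibration takes no time and is no camera call; for the wrist camera it gives the pose at the moment of the call.
- ctrl.hand_in(): hands the job in; it is judged then, once.
The state is a dict: "clock": time; "q": joint angles; "qvel": joint speeds; "effort": joint torques, N m; "ee_pos": TCP position; "orientation": TCP orientation; "force": force on the tool from outside, world axes, zero at the start; "wrist_torque": the same for the moment, N m; "gripper_width": finger opening in mm; "grasp_force": force on a finger pad.
Only numpy, scipy, OpenCV 4.12 (cv2) and the standard library are available. Lean on these libraries where they do the work, as an engineer would, in place of code of your own. Each camera call takes 0.05 s, during which the arm holds its last target. There are 200 camera calls.

## Working session

There is one attempt and no reset: what is moved stays moved. The work goes in short steps, Python scripts to look and compute and a tool call to move; the robot and the scene stay as the last step left them, time stands still between calls to the robot, and variables do not carry over. Pictures are saved under pics/ and viewed, at most 10 in all, crops included, and the job is handed in when it is done.

Besides the shell and the picture viewer there is one more tool, called after ">>>" by a JSON object that holds its "name" and its "arguments". jog_arm: Moves the arm, as the interface text tells. Its arguments: {"type":"object","properties":{"increments":{"type":"array","items":{"type":"array"}},"force":{"type":"number"}},"required":["increments"]}

```bash
mkdir -p pics; python3 - <<'E'
from plant import ctrl
import cv2
s=ctrl.sense();print(s)
for n in("top","scene"):
    im=ctrl.read_camera(n);c=ctrl.calibration(n);print(n,c)
    cv2.imwrite(f"pics/{n}0.png",cv2.resize(im[:,:,::-1],(800,600),interpolation=cv2.INTER_CUBIC))
E
```

```text
{'clock': 0.0, 'q': array([-1.16920304,  0.53722366, -0.00443812,  1.53887708,  0.00260586,
        1.06730791, -0.07119277]), 'qvel': array([-3.77332935e-04, -5.68721470e-04,  6.24696620e-05, -7.57164654e-04,
       -1.15489351e-03, -1.63638726e-05,  3.56432442e-04]), 'effort': array([ 9.37850054e-04, -5.83409357e+01,  1.04933202e+00, -2.59104306e+01,
        1.24195777e-02,  9.70299065e-03,  2.14217687e-05]), 'ee_pos': array([292.824795  , 579.58229128, 230.37430568]), 'orientation': array([-1.42144931e-04,  2.31730042e-01,  9.72779712e-01, -8.93902741e-04]), 'force': array([ 0.25799817,  0.06334059, -0.16347174]), 'wrist_torque': array([-0.00979864,  0.02077598, -0.00156647]), 'grasp_force': 0.0, 'gripper_width': 85.7215476597449}
top {'intrinsics': array([[370.65756712,   0.        , 256.857459  ],
       [  0.        , 370.65756712, 193.08793585],
       [  0.        ,   0.        ,   1.        ]]), 'cam_to_world': array([[ 6.57613852e-02,  9.75147539e-01, -2.11572016e-01,
         3.82553547e+02],
       [-9.97835318e-01,  6.43390504e-02, -1.36074994e-02,
         2.33711977e+02],
       [ 3.43023066e-04,  2.12008878e-01,  9.77267680e-01,
         9.17086627e+02],
       [ 0.00000000e+00,  0.00000000e+00,  0.00000000e+00,
         1.00000000e+00]])}
scene {'intrinsics': array([[373.09964216,   0.        , 251.24978766],
       [  0.        , 373.09964216, 187.20956266],
       [  0.        ,   0.        ,   1.        ]]), 'cam_to_world': array([[ 8.84034378e-01,  2.54810241e-01, -3.91860893e-01,
         2.14164149e+02],
       [-4.67065860e-01,  4.48840700e-01, -7.61834305e-01,
        -4.38651020e+02],
       [-1.82400655e-02,  8.56512561e-01,  5.15803773e-01,
         5.53132964e+02],
       [ 0.00000000e+00,  0.00000000e+00,  0.00000000e+00,
         1.00000000e+00]])}
```

View pics/top0.png

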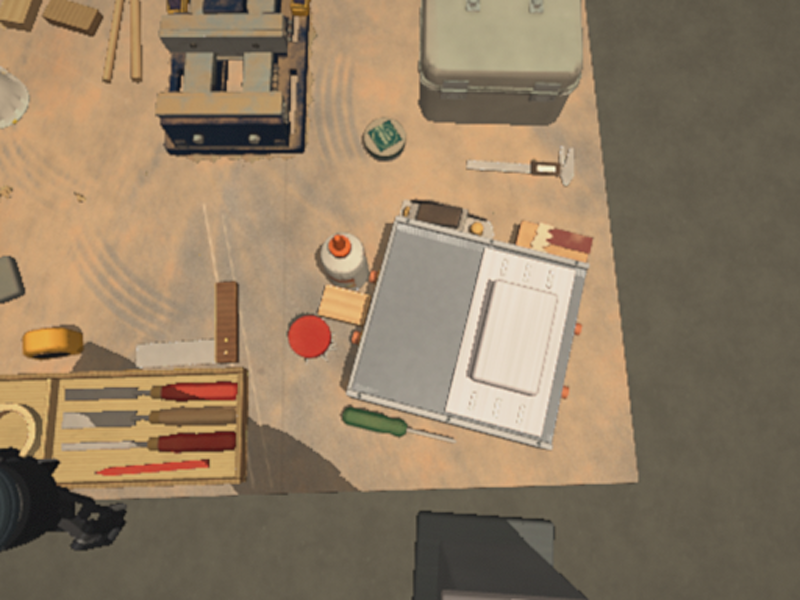

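View pics/scene0.png

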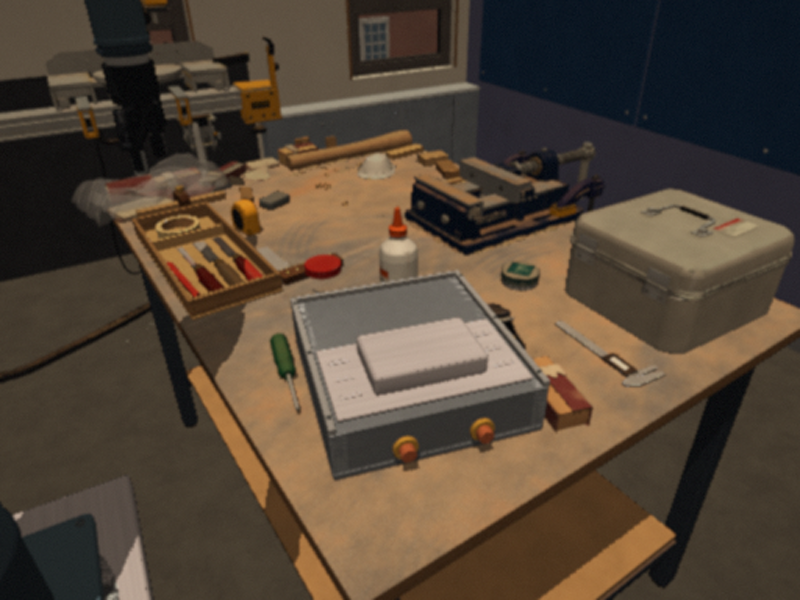

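The top view shows the box with its outer corners at (398,220), (587,266), (550,447) and (348,395). The cover is on the right half, with its block at x 472–557, y 280–395. The screwdriver is in front, and the glue bottle, jar and offcut are to the left. The scene view agrees.

```bash
cat > h.py <<'E'
import numpy as np
from plant import ctrl
from scipy.optimize import least_squares
from scipy.spatial.transform import Rotation as R
def proj(P,c):
    K,T=c["intrinsics"],c["cam_to_world"]
    p=(np.atleast_2d(P)-T[:3,3])@T[:3,:3]; p=p*[1,-1,-1]
    u=p@K.T; return u[:,:2]/u[:,2:]
def unproj(uv,z,c):
    K,T=c["intrinsics"],c["cam_to_world"]
    d=np.c_[np.atleast_2d(uv),np.ones(len(np.atleast_2d(uv)))]@np.linalg.inv(K).T*[1,-1,-1]@T[:3,:3].T
    return T[:3,3]+d*((z-T[2,3])/d[:,2:])
def b2w(p,b):
    p=np.atleast_2d(p).astype(float);c,s=np.cos(b[2]),np.sin(b[2])
    return np.c_[b[0]+c*p[:,0]-s*p[:,1],b[1]+s*p[:,0]+c*p[:,1],p[:,2]]
E
python3 - <<'E'
from h import *
import cv2
c=ctrl.calibration("top");k=1.5625
px=np.array([[398,220],[587,266],[550,447],[348,395]])/k
print(unproj(px,85,c).round(1))
P=np.array([[140,150,85],[140,-150,85],[-140,-150,85],[-140,150,85]])
f=least_squares(lambda b:(proj(b2w(P,b),c)-px).ravel(),[600,0,-.2]);print(f.x,f.fun*k)
b=f.x
im=cv2.imread("pics/top0.png")
def poly(Q,col):
    q=(proj(b2w(Q,b),c)*k).round().astype(int); cv2.polylines(im,[q],True,col,1)
poly(P,(0,0,255))
for y in(-74,-70):
  poly([[75,y+47.5,111],[75,y-47.5,111],[-75,y-47.5,111],[-75,y+47.5,111]],(0,255,0) if y==-74 else (255,0,0))
poly([[126,y+70,81],[126,y-70,81],[-126,y-70,81],[-126,y+70,81]],(255,0,0))
cv2.imwrite("pics/ov.png",cv2.resize(im[180:470,320:640],None,fx=2,fy=2))
s=ctrl.sense();print(R.from_quat(np.roll(s["orientation"],-1)).as_matrix().round(3))
print(b2w([[0,-140,0],[0,-240,0],[0,-40,0]],b))
E
```

```text
[[688.9 258.7  85. ]
 [635.2 -27.2  85. ]
 [369.5  24.8  85. ]
 [422.4 312.   85. ]]
[ 5.29800331e+02  1.42200295e+02 -1.89175529e-01] [-2.66809947 -4.31604983  2.84963902 -2.3113275   2.56011158  4.15147805
 -2.82821581  1.15699402]
[[-0.893  0.451 -0.001]
 [ 0.451  0.893 -0.001]
 [-0.    -0.002 -1.   ]]
[[503.47344317   4.69794918   0.        ]
 [484.6685235  -93.51801183   0.        ]
 [522.27836284 102.91391018   0.        ]]
```

View pics/ov.png

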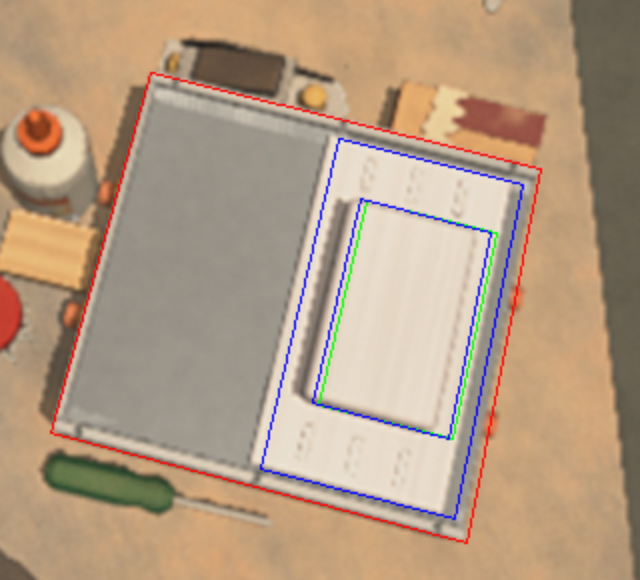

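```bash
cat >> h.py <<'E'
B=np.array([529.8,142.2,-.1892])
def go(box,b=B,pos=None,rot=True):
    """shift (tool axes, m) and yaw turn to put TCP at box-frame point, tool y along box y"""
    s=ctrl.sense();r=R.from_quat(np.roll(s["orientation"],-1)).as_matrix()
    t=b2w(box,b)[0];p=s["ee_pos"] if pos is None else pos
    ty=np.arctan2(r[1,1],r[0,1]);yaw=(b[2]+np.pi/2)-ty
    return t.round(1),(r.T@(t-p)/1e3).round(4),round(-yaw,4)
E
python3 - <<'E'
from h import *
p0=[293.095,580.16,231.29]
for q in ([0,-185,200],[0,-185,100]): print(go(q,pos=p0))
E
```

```text
(array([495. , -39.5, 200. ]), array([-0.4596, -0.462 ,  0.0321]), np.float64(-0.2785))
(array([495. , -39.5, 100. ]), array([-0.4596, -0.4619,  0.1321]), np.float64(-0.2785))
```

>>> {"name": "jog_arm", "arguments": {"increments": [[[-0.04,-0.04,0],[0,0,-0.07],0],[[-0.083,-0.083,0],[0,0,-0.14],0],[[-0.126,-0.127,0],[0,0,-0.21],0],[[-0.17,-0.17,0],[0,0,-0.279],0],[[-0.213,-0.214,0],[0,0,-0.279],0],[[-0.256,-0.257,0],[0,0,-0.279],0],[[-0.3,-0.301,0],[0,0,-0.279],0],[[-0.343,-0.345,0],[0,0,-0.279],0],[[-0.386,-0.388,0],[0,0,-0.279],0],[[-0.43,-0.432,0.01],[0,0,-0.279],0]]}}

```text
clock: 1.35
ee_pos: [482.8, -0.6, 221.9]
orientation: [0.001, 0.094, 0.996, 0.0]
force: [0.0, 0.9, 0.1]
gripper_width: -0.0
grasp_force: 0.0
```

```bash
python3 - <<'E'
from h import *
import cv2
c=ctrl.calibration("wrist");im=ctrl.read_camera("wrist")
k=1.5625
big=cv2.resize(im[:,:,::-1],(800,600),interpolation=cv2.INTER_CUBIC)
for Q,col in (([[140,150,85],[140,-150,85],[-140,-150,85],[-140,150,85]],(0,0,255)),([[75,-22.5,111],[75,-117.5,111],[-75,-117.5,111],[-75,-22.5,111]],(255,0,0))):
    cv2.polylines(big,[(proj(b2w(Q,B),c)*k).round().astype(int)],True,col,1)
cv2.imwrite("pics/w1.png",big);np.save("w1.npy",im);np.save("c1.npy",c,allow_pickle=True)
print(c["cam_to_world"].round(2),go([0,-185,150]),go([0,-185,97]),go([0,-118,97]))
E
```

```text
[[ 1.9000e-01 -9.3000e-01 -3.2000e-01  3.9789e+02]
 [ 9.8000e-01  1.8000e-01  6.0000e-02  1.5040e+01]
 [ 0.0000e+00 -3.3000e-01  9.4000e-01  3.6552e+02]
 [ 0.0000e+00  0.0000e+00  0.0000e+00  1.0000e+00]] (array([495. , -39.5, 150. ]), array([-0.0168, -0.0263,  0.0709]), np.float64(-0.009)) (array([495. , -39.5,  97. ]), array([-0.0166, -0.026 ,  0.1239]), np.float64(-0.009)) (array([507.6,  26.3,  97. ]), array([-0.016 ,  0.041 ,  0.1236]), np.float64(-0.009))
```

View pics/w1.png

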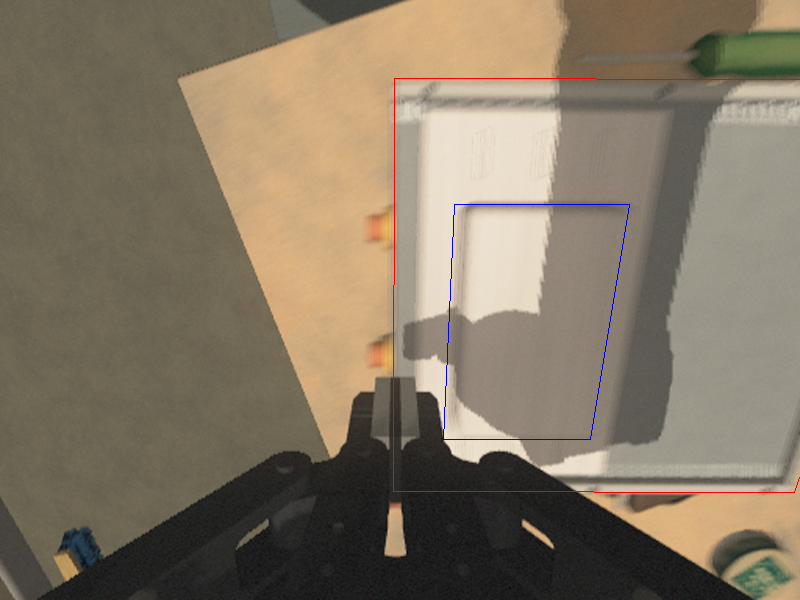

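The box outline matches, and the block's right face sits at about x=465 px, so the cover is a few mm further left than assumed. Next I descend to the right of the block and start pushing.

>>> {"name": "jog_arm", "arguments": {"increments": [[[-0.016,-0.011,0.04],[0,0,-0.009],0],[[-0.016,-0.011,0.08],[0,0,-0.009],0],[[-0.016,-0.011,0.115],[0,0,-0.009],0],[[-0.016,-0.011,0.124],[0,0,-0.009],0],[[-0.016,0.005,0.124],[0,0,-0.009],0],[[-0.016,0.018,0.124],[0,0,-0.009],0],[[-0.016,0.03,0.124],[0,0,-0.009],0],[[-0.016,0.04,0.124],[0,0,-0.009],0],[[-0.016,0.05,0.124],[0,0,-0.009],0],[[-0.016,0.06,0.124],[0,0,-0.009],0]]}}

```text
clock: 2.65
ee_pos: [509.0, 57.3, 97.5]
orientation: [0.0, 0.09, 0.996, -0.0]
force: [-0.2, -4.2, 2.1]
gripper_width: -0.3
grasp_force: 1.9
```

```bash
python3 - <<'E'
from h import *
s=ctrl.sense();print(s["ee_pos"],s["force"],go([0,8,97]))
E
```

```text
[509.02979249  57.28607449  97.48491767] [-0.22554727 -4.20203797  2.14512298] (array([531.3, 150.1,  97. ]), array([-0.0053,  0.0953,  0.0005]), np.float64(0.0088))
```

>>> {"name": "jog_arm", "arguments": {"increments": [[[-0.002,0.01,0],[0,0,0.009],0],[[-0.004,0.02,0],[0,0,0.009],0],[[-0.005,0.03,0],[0,0,0.009],0],[[-0.005,0.04,0],[0,0,0.009],0],[[-0.005,0.05,0],[0,0,0.009],0],[[-0.005,0.06,0],[0,0,0.009],0],[[-0.005,0.07,0],[0,0,0.009],0],[[-0.005,0.08,0],[0,0,0.009],0],[[-0.005,0.086,0],[0,0,0.009],0],[[-0.005,0.09,0],[0,0,0.009],0]]}}

```text
clock: 3.9
ee_pos: [529.9, 145.0, 97.3]
orientation: [-0.0, 0.094, 0.996, -0.0]
force: [-0.8, -3.5, 1.9]
gripper_width: 0.2
grasp_force: 1.8
```

```bash
python3 - <<'E'
from h import *
s=ctrl.sense();print(s["ee_pos"],s["force"],go([0,12,97]))
E
```

```text
[529.89145321 145.03167117  97.3414775 ] [-0.75836706 -3.52380103  1.87849761] (array([532.1, 154. ,  97. ]), array([-0.0004,  0.0092,  0.0003]), np.float64(0.0006))
```

Now at box y ≈ 3. I'll creep on until the force rises.

>>> {"name": "jog_arm", "arguments": {"increments": [[[0,0.004,0],[0,0,0],0],[[0,0.008,0],[0,0,0],0],[[0,0.011,0],[0,0,0],0]]}}

```text
clock: 4.28
ee_pos: [532.1, 155.8, 97.3]
orientation: [0.0, 0.094, 0.996, 0.0]
force: [-0.2, -5.5, 1.8]
gripper_width: -0.2
grasp_force: 2.7
```

>>> {"name": "jog_arm", "arguments": {"increments": [[[0,0.003,0],[0,0,0],0],[[0,0.006,0],[0,0,0],0],[[0,0.006,0],[0,0,0],0]]}}

```text
clock: 4.65
ee_pos: [532.9, 157.7, 97.3]
orientation: [-0.0, 0.096, 0.995, -0.002]
force: [-1.9, -11.4, 4.9]
gripper_width: 0.1
grasp_force: 6.0
```

Stalled with rising force, so the cover is at the stop. I'll back off, rise and look.

>>> {"name": "jog_arm", "arguments": {"increments": [[[0,-0.015,0],[0,0,0],0],[[0,-0.03,0],[0,0,0],0],[[0,-0.05,-0.05],[0,0,0],0],[[0.0,-0.08,-0.1],[0,0,0],0],[[0.0,-0.11,-0.13],[0,0,0],0],[[0.03,-0.14,-0.13],[0,0,0],0],[[0.06,-0.15,-0.13],[0,0,0],0],[[0.06,-0.15,-0.13],[0,0,0],0]]}}

```text
clock: 5.65
ee_pos: [444.0, 24.9, 227.4]
orientation: [-0.0, 0.095, 0.996, 0.0]
force: [0.8, -0.0, 0.2]
gripper_width: 0.0
grasp_force: 0.0
```

```bash
python3 - <<'E'
from h import *
import cv2
ctrl.read_camera("top")
c=ctrl.calibration("wrist");im=ctrl.read_camera("wrist");t=ctrl.read_camera("top");ct=ctrl.calibration("top")
np.save("t2.npy",t)
k=1.5625
a=cv2.resize(im[:,:,::-1],(800,600),interpolation=cv2.INTER_CUBIC)
cv2.imwrite("pics/w2.png",a)
b=cv2.resize(t[120:300,200:400,::-1],None,fx=3.3,fy=3.3,interpolation=cv2.INTER_CUBIC)
cv2.imwrite("pics/t2.png",b)
import pickle;pickle.dump(c,open("c2.pkl","wb"))
s=ctrl.sense();print(s["clock"],s["ee_pos"],s["force"])
for n,q in dict(n0=[-50,-95,60],f0=[50,-95,60],nd=[-50,-54,60],fd=[50,-54,60],stop=[0,144,85],covL=[0,144,81]).items():
    w=b2w(q,B); print(n,(proj(w,c)*k).round(),((proj(w,ct)-[200,120])*3.3).round())
E
```

```text
5.8 [446.98359673  25.82364025 227.6637644 ] [ 0.003049   -1.16773641 -0.17075267]
n0 [[445. 290.]] [[446. 406.]]
f0 [[440. 413.]] [[475. 269.]]
nd [[503. 290.]] [[389. 391.]]
fd [[493. 413.]] [[419. 255.]]
stop [[792. 370.]] [[132. 246.]]
covL [[787. 367.]] [[132. 247.]]
```

View pics/w2.png

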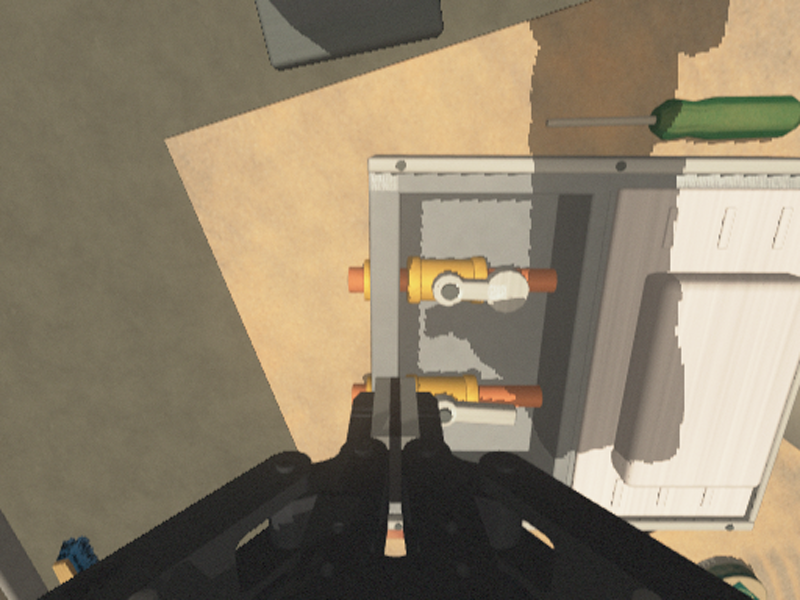

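View pics/t2.png

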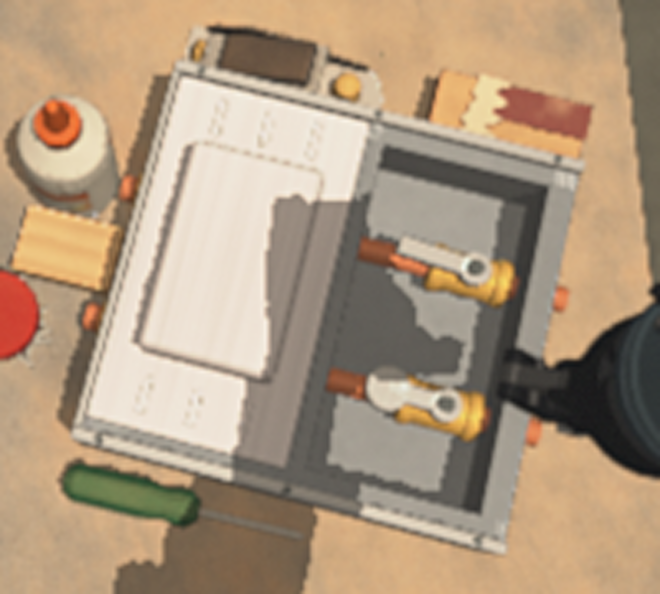

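The cover now sits against the stop and the well is fully open. The marked handle is the near one: its disc is at (508,291) and its pivot at (450,291) in the wrist view, and (388,390) and (447,402) in the top crop. The plain handle is the far one.

```bash
python3 - <<'E'
from h import *
import pickle
c=pickle.load(open("c2.pkl","rb"));ct=ctrl.calibration("top")
for w in (unproj(np.array([[450,291],[508,291]])/1.5625,60,c),unproj(np.array([[447,402],[388,390]])/3.3+[200,120],60,ct)):
    d=w[:,:2]-B[:2];co,si=np.cos(B[2]),np.sin(B[2]);print(np.c_[co*d[:,0]+si*d[:,1],-si*d[:,0]+co*d[:,1]].round(1))
print(go([-92,-47,227]),go([-92,-47,51]))
E
```

```text
[[-49.  -91.5]
 [-49.1 -50.5]]
[[-47.2 -95.1]
 [-49.4 -53.5]]
(array([430.6, 113.3, 227. ]), array([0.0325, 0.0829, 0.0007]), np.float64(0.0011)) (array([430.6, 113.3,  51. ]), array([0.0327, 0.0828, 0.1767]), np.float64(0.0011))
```

>>> {"name": "jog_arm", "arguments": {"increments": [[[0.016,0.041,0],[0,0,0],0],[[0.032,0.083,0],[0,0,0],0],[[0.032,0.083,0.03],[0,0,0],0],[[0.032,0.083,0.07],[0,0,0],0],[[0.032,0.083,0.11],[0,0,0],0],[[0.032,0.083,0.14],[0,0,0],0],[[0.032,0.083,0.16],[0,0,0],0],[[0.032,0.083,0.176],[0,0,0],0],[[0.032,0.083,0.176],[0,0,0],0]]}}

```text
clock: 6.92
ee_pos: [430.2, 113.1, 50.2]
orientation: [-0.001, 0.094, 0.996, -0.0]
force: [-1.5, -0.5, -0.3]
gripper_width: 0.1
grasp_force: 0.0
```

```bash
python3 - <<'E'
from h import *
s=ctrl.sense();print(s["ee_pos"],s["force"])
P=np.array([-48.7,-93.2])
for t in (0,.1,.3,.5,.7,.9,1.1,1.25,1.4,1.5,1.57,1.65):
    n=np.array([np.cos(t),-np.sin(t)]);D=P+41*np.array([np.sin(t),np.cos(t)])
    f=D-16*n-np.array([11*np.cos(t),-14.5*np.sin(t)])
    print(t,f.round(1),go([*f,51])[1].round(3))
E
```

```text
[430.17751635 113.12946861  50.24788653] [-1.53617921 -0.45465285 -0.31948248]
0 [-75.7 -52.2] [-0.017 -0.005 -0.001]
0.1 [-71.5 -49.4] [-0.021 -0.002 -0.001]
0.3 [-62.4 -45. ] [-0.03   0.002 -0.001]
0.5 [-52.7 -42.6] [-0.04   0.005 -0.001]
0.7 [-42.9 -42.2] [-0.049  0.005 -0.001]
0.9 [-33.4 -43.8] [-0.059  0.003 -0.001]
1.1 [-24.4 -47.4] [-0.068 -0.    -0.001]
1.25 [-18.3 -51.3] [-0.074 -0.004 -0.001]
1.4 [-12.9 -56.2] [-0.08  -0.009 -0.001]
1.5 [ -9.7 -59.9] [-0.083 -0.013 -0.001]
1.57 [ -7.7 -62.7] [-0.085 -0.016 -0.001]
1.65 [ -5.7 -66. ] [-0.087 -0.019 -0.001]
```

>>> {"name": "jog_arm", "arguments": {"increments": [[[-0.011,-0.005,0],[0,0,0],0],[[-0.019,-0.003,0],[0,0,0],0],[[-0.026,0.0,0],[0,0,0],0],[[-0.033,0.003,0],[0,0,0],0],[[-0.04,0.005,0],[0,0,0],0],[[-0.047,0.005,0],[0,0,0],0],[[-0.054,0.004,0],[0,0,0],0],[[-0.061,0.002,0],[0,0,0],0],[[-0.068,0,0],[0,0,0],0],[[-0.074,-0.004,0],[0,0,0],0]]}}

```text
clock: 8.18
ee_pos: [503.5, 95.4, 51.7]
orientation: [0.001, 0.094, 0.996, 0.0]
force: [-1.4, 2.9, 2.2]
gripper_width: -0.1
grasp_force: 1.3
```

```bash
python3 - <<'E'
from h import *
s=ctrl.sense();print(s["ee_pos"],s["force"])
for f in ((-12.9,-56.2),(-9.7,-60),(-7.7,-62.7),(-5.7,-66)): print(go([*f,51])[1].round(3))
E
```

```text
[503.4684823   95.37678209  51.67638625] [-1.43308255  2.93651833  2.19355219]
[-0.004 -0.005  0.001]
[-0.007 -0.009  0.001]
[-0.009 -0.012  0.001]
[-0.011 -0.015  0.001]
```

>>> {"name": "jog_arm", "arguments": {"increments": [[[-0.004,-0.005,0],[0,0,0],0],[[-0.007,-0.009,0],[0,0,0],0],[[-0.009,-0.012,0],[0,0,0],0],[[-0.009,-0.015,0],[0,0,0],0],[[-0.009,-0.018,0],[0,0,0],0],[[-0.009,-0.018,0],[0,0,0],0]]}}

```text
clock: 8.93
ee_pos: [509.2, 79.3, 51.9]
orientation: [0.002, 0.093, 0.996, 0.002]
force: [2.8, 11.2, -0.6]
gripper_width: 0.1
grasp_force: 5.1
```

>>> {"name": "jog_arm", "arguments": {"increments": [[[0,-0.002,0],[0,0,0],0],[[0,-0.003,0],[0,0,0],0],[[0,-0.003,0],[0,0,0],0]]}}

```text
clock: 9.3
ee_pos: [509.2, 78.8, 52.0]
orientation: [0.002, 0.092, 0.996, 0.003]
force: [2.5, 16.7, -1.5]
gripper_width: 0.3
grasp_force: 7.5
```

The hand moved 0.5 mm for 5.5 N more, so the handle is hard on its stop. I'll retreat and check.

>>> {"name": "jog_arm", "arguments": {"increments": [[[0,0.008,0],[0,0,0],0],[[0,0.016,0],[0,0,0],0],[[0,0.016,-0.05],[0,0,0],0],[[0,0.016,-0.1],[0,0,0],0],[[0,-0.02,-0.15],[0,0,0],0],[[0.02,-0.07,-0.17],[0,0,0],0],[[0.04,-0.11,-0.17],[0,0,0],0],[[0.05,-0.14,-0.17],[0,0,0],0],[[0.05,-0.14,-0.17],[0,0,0],0],[[0.05,-0.14,-0.17],[0,0,0],0]]}}

```text
clock: 10.55
ee_pos: [431.9, -55.1, 221.3]
orientation: [0.0, 0.094, 0.996, -0.0]
force: [0.8, 0.8, 0.1]
gripper_width: 0.2
grasp_force: 0.0
```

```bash
python3 - <<'E'
from h import *
import cv2
im=ctrl.read_camera("wrist");t=ctrl.read_camera("top")
a=cv2.resize(im[60:,180:,::-1],None,fx=1.7,fy=1.7,interpolation=cv2.INTER_CUBIC)
b=cv2.resize(t[120:300,200:400,::-1],None,fx=3.3,fy=3.3,interpolation=cv2.INTER_CUBIC)
cv2.imwrite("pics/w3.png",a);cv2.imwrite("pics/t3.png",b)
s=ctrl.sense();print(s["clock"],s["ee_pos"],s["force"])
E
```

```text
10.65 [432.11723723 -54.55644612 221.28625652] [-0.75198277 -0.20546078  0.20283735]
```

View pics/t3.png

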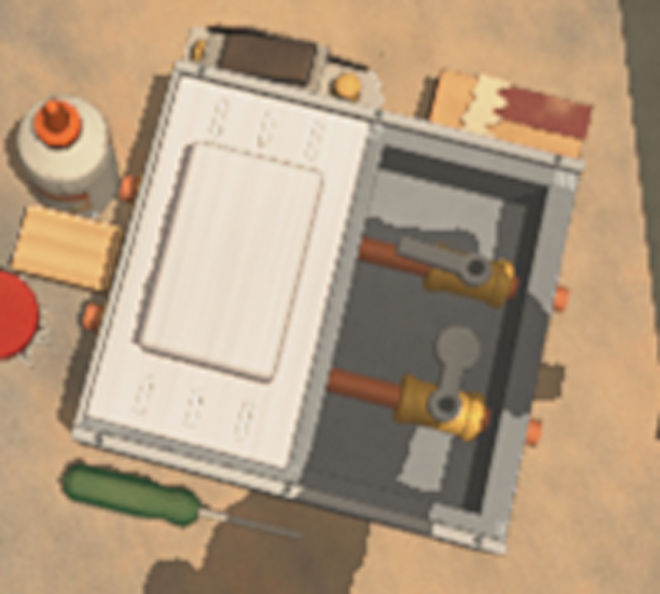

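View pics/w3.png

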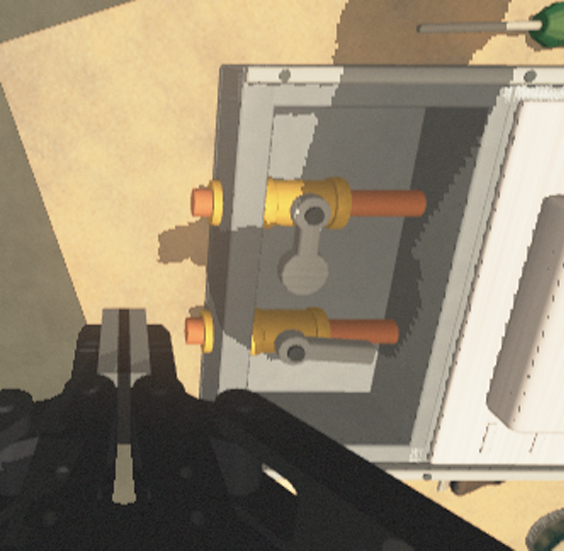

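The disc handle at (457,345) in the top crop lies exactly along the line between the pivots, so it is shut. The plain handle is still open, the cover is against the stop, the bystanders are unmoved and the hand is clear.

```bash
python3 -c "
from plant import ctrl
print(ctrl.hand_in())"
```

```text
the job is handed in; nothing more can be done
None
```

I pushed the cover fully left against its end stop, then turned the disc-ended handle to its shut stop; the plain handle is still open, the surrounding tools weren't moved, the hand is clear, and I handed the job in at about 10.7 s (no verdict was returned).

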